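# Step the turret attenuator to its power pad and couple it

### The arm

A 7-joint arm with a two-finger parallel gripper is mounted at the origin on a cart in front of the work surface, level with it; the furniture and walls round the work are solid. World frame = base frame: x ahead of the robot, y to its left, z up, the work surface at z = 0. Lengths are in m, angles in rad, forces in N, time in s.
With the tool pointing down it reaches from about 0.425 to 0.925 m from the base axis. Payload 6.8 kg.
Tool frame: the origin (TCP) lies on the front face of the gripper's body, between the roots of the fingers; the fingertips stand 73 mm ahead of it and the grasp point (between the pads) lies 54 mm ahead of it (bot.finger_overhang is the z of the fingertips in the tool frame, in m); z points along the fingers, y is the line along which they close (so a half turn about z gives the same grasp; the last joint's range is limited). The gripper opens to 85 mm and grips with 20 to 120 N. Pads are 22 mm wide; open, the fingers measure 114 mm over their backs; the gripper's body (76 mm by 85 mm) begins 54 mm behind the grasp point. The pads swing forward as they close: fully open they stand 13 mm farther back than shut.
Start: joints at [1.194, 0.477, 0.022, 1.555, -0.011, 1.109, -0.083], TCP at [0.179, -0.651, 0.304] pointing down, gripper open.
Joint ranges: [-2.96, 2.96], [-0.34, 2.1], [-1.41, 1.46], [0.24, 2.44], [-1.37, 4.51], [0.17, 1.92], [-2.96, 2.96]. Speed limits (rad/s): [2.39, 2.39, 3.14, 3.14, 3.14, 3.14, 3.14].

### API

Orientations are given as a unit quaternion [w, x, y, z].
In Python, from station import bot gives the robot as it stands.
- The arm moves only by the tool servo_tool, never from a script. Its argument "motion" is one flat list of numbers, 7 for each row, row after row: the shift along the tool's x, y, z as a fraction of full scale, then the turn, a rotation vector about the tool's x, y, z as a fraction of full scale, then the closure, from 0 (fully open) to 1 (shut). In form: [tx, ty, tz, ax, ay, az, gripper, tx, ty, tz, ax, ay, az, gripper, ...]. A call has 1 to 5 rows; each row shifts and turns the commanded pose from where the row before left it, along the tool's axes as they then stand; what a row does not reach is not made up. Full scale, the value 1, is 0.02 m for a shift and 0.15 rad for a turn. A row lasts 1/8 s, in which the tool goes at most 62.5 mm and 10.7 degrees, less where a joint would pass 70% of its speed; a pose out of reach is approached as far as the arm can. A call with a number of a shift or a turn outside -1 to 1 is refused whole. A call with a gripper value outside its range is refused whole. The fingers move at their own pace and stop on an object; "grip_force" is the grip in N (left out, the last holds). Time passes only in rows, so rows that do not move let the fingers close. It gives the time, the measured TCP pose, the force, the opening and the grip force at its end, in the units of the state.
- bot.get_obs(): the state, without advancing time (a new reading comes with each control period).
- bot.read_camera(name): name is "scene" or "top" or "wrist"; returns the picture (400x640x3 uint8, red, green, blue); there is no depth.
- bot.get_calibration(name): a dict with "mtx" (3x3 intrinsics, pixels), "rvec" (rotation vector, rad) and "tvec" (3), from world to camera coordinates, as OpenCV has them. Camera axes: x right, y down, z forward; pixel columns grow to the right and rows downward; lengths in m; the calibration is good to about 2 mm. The wrist camera is an equidistant fisheye: a pixel r from the principal point sees the ray r / f radians off the axis. A picture is of the moment at which its call begins: read the wrist's pose just before it. get_calibration takes no time and is no camera call; for the wrist camera it gives the pose at the moment of the call.
- bot.hand_in(): hands the job in; it is judged then, once.
Trained networks look in the newest picture that a camera, given by its name, has taken for a name from the list of things; names that differ only in an ending like _2 or _b are one class to them, and where a whole thing is asked for, a point or a joint stands for the part that bears it (a point fixed in the world has none). Each returns a list of dicts, best first, with "p" (0 to 1); they miss things now and then, are a little off and sometimes report something else, mostly with a low value. They report only what shows in the picture. A call takes as long as a camera call.
- bot.boxes_of(camera, name): "uv" ([column, row] in pixels, amid what is visible of it).
The state is a dict: "t": time; "q": joint angles; "joint_vel": joint speeds; "joint_torque": joint torques, N m; "eef_pos": TCP position; "tool_rot": TCP orientation; "contact_force": force on the tool from outside, world axes, zero at the start; "torque": the same for the moment, N m; "gripper_width": opening from 0.0 (shut) to 1.0 (fully open); "grasp_force": force on a finger pad.
Only numpy, scipy, OpenCV 4.12 (cv2) and the standard library are available. Lean on these libraries where they do the work, as an engineer would, in place of code of your own. Each camera call takes 0.05 s, during which the arm holds its last target. There are 200 camera calls.

### The job

Set the turret attenuator on the bench to its power pad, the only pad with cooling fins. With the fingers shut, push the turret's upright tabs to step it round, click by click, until the finned pad faces the plug of the drawn-back coupling slide; then push the slide's thumb plate towards the turret until the plug is fully home in that pad. Only push: pinch nothing, keep off the pads themselves, and leave the loose adapters and the screwdriver where they lie.

Things in the scene. Friction and masses are not known exactly. Their poses are not given: they have to be found in the camera images.
- fixture: fixed base plate of the turret attenuator, grey painted, 10 mm thick, bolted down: 200 x 240 mm under the turret, with a 90 mm wide tongue under the slide reaching 211 mm out from the axis. Origin on the turret's axis, at worktop height; z up. The coupling slide lies on the -y side of the axis and moves along y. A sprung roller opposite it (+y side) clicks into the valleys of the six-lobed index plate under the turret
- turret (a joint): angle of the turret about its vertical axis, rad, growing counter-clockwise seen from above. It turns without stops and clicks into place every 60 degrees (pi/3). At 0 (or any multiple of 2 pi) the finned pad faces the plug of the slide. About 2 N at a tab carries it over the hump halfway between two clicks; past the hump it snaps by itself to the next, ahead of the finger. At the start it usually stands in one of the five other clicks, now and then balanced on a hump
- tab0: upright push tab of the turret, a dark metal plate standing between two pads; it turns with the turret. Origin on the turret's axis at worktop height; x points along the tab away from the axis, z up. The plate reaches from x = 61 to 85 mm, is 5 mm thick (y = -2.5 to 2.5) and its top edge is at z = 88 mm, 25 mm above the tallest pad. This one stands at 0 degrees (counter-clockwise from the fixture's +x) when the turret reads 0
- tab1: upright push tab of the turret, a dark metal plate standing between two pads; it turns with the turret. Origin on the turret's axis at worktop height; x points along the tab away from the axis, z up. The plate reaches from x = 61 to 85 mm, is 5 mm thick (y = -2.5 to 2.5) and its top edge is at z = 88 mm, 25 mm above the tallest pad. This one stands at 60 degrees (counter-clockwise from the fixture's +x) when the turret reads 0
- tab2: upright push tab of the turret, a dark metal plate standing between two pads; it turns with the turret. Origin on the turret's axis at worktop height; x points along the tab away from the axis, z up. The plate reaches from x = 61 to 85 mm, is 5 mm thick (y = -2.5 to 2.5) and its top edge is at z = 88 mm, 25 mm above the tallest pad. This one stands at 120 degrees (counter-clockwise from the fixture's +x) when the turret reads 0
- tab3: upright push tab of the turret, a dark metal plate standing between two pads; it turns with the turret. Origin on the turret's axis at worktop height; x points along the tab away from the axis, z up. The plate reaches from x = 61 to 85 mm, is 5 mm thick (y = -2.5 to 2.5) and its top edge is at z = 88 mm, 25 mm above the tallest pad. This one stands at 180 degrees (counter-clockwise from the fixture's +x) when the turret reads 0
- tab4: upright push tab of the turret, a dark metal plate standing between two pads; it turns with the turret. Origin on the turret's axis at worktop height; x points along the tab away from the axis, z up. The plate reaches from x = 61 to 85 mm, is 5 mm thick (y = -2.5 to 2.5) and its top edge is at z = 88 mm, 25 mm above the tallest pad. This one stands at 240 degrees (counter-clockwise from the fixture's +x) when the turret reads 0
- tab5: upright push tab of the turret, a dark metal plate standing between two pads; it turns with the turret. Origin on the turret's axis at worktop height; x points along the tab away from the axis, z up. The plate reaches from x = 61 to 85 mm, is 5 mm thick (y = -2.5 to 2.5) and its top edge is at z = 88 mm, 25 mm above the tallest pad. This one stands at 300 degrees (counter-clockwise from the fixture's +x) when the turret reads 0
- pads: the six attenuator pads lying like spokes on the turret disc, 60 degrees apart, midway between the tabs: metal barrels with an open socket at the outer end, 82 mm from the axis. One has a stack of dark round cooling fins, 27 mm in diameter; the others are smooth. Origin on the turret's axis at worktop height. Pad axes are 49 mm above the worktop, the finned pad's top 62.5 mm
- finned_seat (a point): where the plug's tip comes to rest in the finned pad: 6 mm inside its socket, 76 mm from the turret's axis, 49 mm above the worktop; turns with the turret
- coupler (a joint): travel of the coupling slide towards the turret, m: 0 fully drawn back, 0.028 fully home with its plug in a pad. About 2 N moves it and it stays where it is left. The index roller under its plug goes home only in a valley of the index plate, with a pad in line; it pulls the turret true if that is a few degrees off, and stops 7 mm short halfway between pads
- thumb_plate: upright dark metal thumb plate on top of the coupling slide, moving with it: 36 mm wide (x), 5 mm thick (y = -2.5 to 2.5), origin at the middle of its foot, 61.5 mm above the worktop; its top edge is at z = 34 mm from there, 95.5 mm above the worktop. +y points to the turret. The slide's block below it is 62 mm high and reaches 17.5 mm out behind the plate's middle plane, and a connector below that 29 mm
- plug_tip (a point): tip of the brass plug, 8 mm in diameter, on the slide's turret side, 49 mm above the worktop; moves with the slide
- n_adapter: loose coaxial adapter, 38 x 22 x 21 mm, origin under its middle; a bystander
- terminator: loose small terminator, 26 x 15 x 14 mm, origin under its middle; a bystander
- screwdriver: loose fine screwdriver, 118 x 14 x 15 mm, origin under its middle; a bystander

How it is judged:
On the way:
1. the turret is stepped round by its tabs until the finned pad stands in line with the plug, while the slide is still drawn back (x of finned_seat in the frame of fixture between -0.004 and 0.004 m and y of finned_seat in the frame of fixture below 0 m and value of joint coupler below 0.012 m), for 0.2 s.
At the end, for the whole second after the job is handed in: the plug sits in the finned pad (tip within 3 mm of its seat), the slide within 2.5 mm of fully home, the turret at rest, and the loose adapter, terminator and screwdriver within 15 mm of where they lay (distance between finned_seat and plug_tip below 0.003 m and value of joint coupler above 0.0255 m and velocity of joint turret between -0.02 and 0.02 rad/s and distance of each of n_adapter, terminator, screwdriver from where it was at the start of the episode below 0.015 m); the robot touches nothing.
It fails at once if a tab or the thumb plate is taken between the fingers ((x of the grasp point in the frame of tab0 between 0.055 and 0.091 m and y of the grasp point in the frame of tab0 between -0.004 and 0.004 m and z of the grasp point in the frame of tab0 between 0.05 and 0.112 m) or (x of the grasp point in the frame of tab1 between 0.055 and 0.091 m and y of the grasp point in the frame of tab1 between -0.004 and 0.004 m and z of the grasp point in the frame of tab1 between 0.05 and 0.112 m) or (x of the grasp point in the frame of tab2 between 0.055 and 0.091 m and y of the grasp point in the frame of tab2 between -0.004 and 0.004 m and z of the grasp point in the frame of tab2 between 0.05 and 0.112 m) or (x of the grasp point in the frame of tab3 between 0.055 and 0.091 m and y of the grasp point in the frame of tab3 between -0.004 and 0.004 m and z of the grasp point in the frame of tab3 between 0.05 and 0.112 m) or (x of the grasp point in the frame of tab4 between 0.055 and 0.091 m and y of the grasp point in the frame of tab4 between -0.004 and 0.004 m and z of the grasp point in the frame of tab4 between 0.05 and 0.112 m) or (x of the grasp point in the frame of tab5 between 0.055 and 0.091 m and y of the grasp point in the frame of tab5 between -0.004 and 0.004 m and z of the grasp point in the frame of tab5 between 0.05 and 0.112 m) or (x of the grasp point in the frame of thumb_plate between -0.024 and 0.024 m and y of the grasp point in the frame of thumb_plate between -0.004 and 0.004 m and z of the grasp point in the frame of thumb_plate between 0 and 0.058 m)).
It fails at once if the pads are pushed or leaned on (contact force between any of the fingers, the arm and pads above 3 N).
It fails at once if the n adapter is pushed away or lifted (distance of n_adapter from where it was at the start of the episode above 0.015 m).
It fails at once if the terminator is pushed away or lifted (distance of terminator from where it was at the start of the episode above 0.015 m).
It fails at once if the screwdriver is pushed away or lifted (distance of screwdriver from where it was at the start of the episode above 0.015 m).
It also fails if it takes over 51 s, if anything falls off the work surface, if the arm or the gripper's body presses on something with over 40 N, if the wrist force passes 120 N, or if a joint passes its speed limit or range.

## Working session

There is one attempt and no reset: what is moved stays moved. The work goes in short steps, Python scripts to look and compute and a tool call to move; the robot and the scene stay as the last step left them, time stands still between calls to the robot, and variables do not carry over. Pictures are saved under pics/ and viewed, at most 10 in all, crops included, and the job is handed in when it is done.

Besides the shell and the picture viewer there is one more tool, called after "Call:" by a JSON object that holds its "name" and its "arguments". servo_tool: Moves the arm, as the interface text tells. Shift numbers are shares of 0.02 m and turn numbers shares of 0.15 rad, none past 1 either way. Its arguments: {"type":"object","properties":{"motion":{"type":"array","items":{"type":"number","minimum":-1,"maximum":1}},"grip_force":{"type":"number"}},"required":["motion"]}

```bash
mkdir -p pics
python3 - <<'E'
from station import bot
import cv2,numpy as np
o=bot.get_obs();print(o['t'],o['eef_pos'],o['tool_rot'],o['gripper_width'])
for c in['scene','top']:
    im=bot.read_camera(c);cv2.imwrite(f'pics/{c}0.png',im[...,::-1])
    k=bot.get_calibration(c);print(c,k)
    for n in['fixture','pads','finned_seat','thumb_plate','plug_tip','tab0','n_adapter','terminator','screwdriver']:
        print(n,[(np.round(b['uv']).tolist(),round(b['p'],2)) for b in bot.boxes_of(c,n)[:7]])
E
```

```text
0.0 [ 0.17911316 -0.65032644  0.30293749] [-8.71741128e-04  9.90981039e-01  1.33999188e-01 -1.93640379e-04] 1.0003850551150144
scene {'mtx': array([[446.93211837,   0.        , 321.00851035],
       [  0.        , 446.93211837, 194.79906484],
       [  0.        ,   0.        ,   1.        ]]), 'rvec': array([ 1.93869636, -1.20768802,  0.61935391]), 'tvec': array([-0.34524571,  0.32458303,  0.55117929])}
fixture [([280.0, 223.0], 0.59), ([308.0, 202.0], 0.17)]
pads [([267.0, 206.0], 0.82)]
finned_seat [([264.0, 198.0], 0.69)]
thumb_plate [([319.0, 230.0], 0.84), ([352.0, 240.0], 0.31)]
plug_tip [([317.0, 238.0], 0.65), ([280.0, 227.0], 0.61), ([351.0, 241.0], 0.4)]
tab0 [([241.0, 215.0], 0.76), ([309.0, 205.0], 0.71), ([298.0, 182.0], 0.54), ([241.0, 190.0], 0.53), ([265.0, 185.0], 0.4)]
n_adapter [([215.0, 253.0], 0.64)]
terminator []
screwdriver [([320.0, 194.0], 0.6)]
top {'mtx': array([[500.11355075,   0.        , 320.96466798],
       [  0.        , 500.11355075, 197.52572204],
       [  0.        ,   0.        ,   1.        ]]), 'rvec': array([ 2.1888271 , -2.19034096,  0.09453276]), 'tvec': array([-0.10760029,  0.52336763,  1.02725353])}
fixture [([283.0, 206.0], 0.75)]
pads [([277.0, 186.0], 0.83)]
finned_seat [([282.0, 184.0], 0.82)]
thumb_plate [([343.0, 229.0], 0.48)]
plug_tip [([346.0, 229.0], 0.95), ([294.0, 171.0], 0.69)]
tab0 [([294.0, 169.0], 0.63), ([303.0, 229.0], 0.58), ([317.0, 196.0], 0.48), ([257.0, 172.0], 0.39), ([306.0, 144.0], 0.23)]
n_adapter [([284.0, 206.0], 0.47), ([258.0, 269.0], 0.41)]
terminator [([360.0, 194.0], 0.56)]
screwdriver [([346.0, 227.0], 0.64), ([307.0, 145.0], 0.63)]
```

Run:
```python
import cv2
a=cv2.imread('pics/top0.png')[110:300,190:420]
b=cv2.imread('pics/scene0.png')[150:290,180:400]
cv2.imwrite('pics/a.png',cv2.resize(a,(720,595),interpolation=cv2.INTER_CUBIC))
cv2.imwrite('pics/b.png',cv2.resize(b,(790,503),interpolation=cv2.INTER_CUBIC))
```

```text
(no output)
```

View pics/a.png

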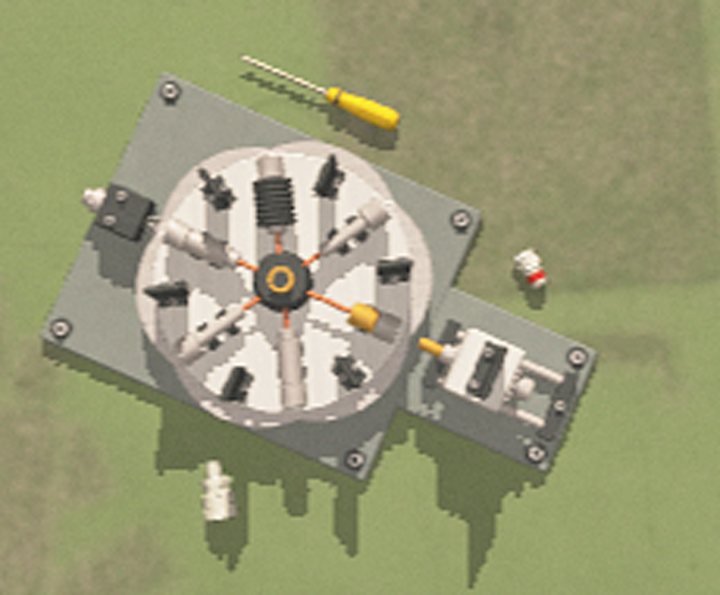

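View pics/b.png

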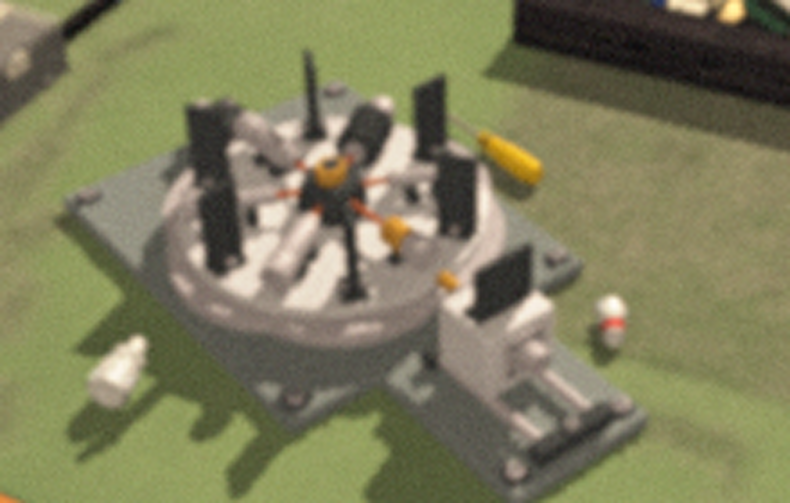

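```bash
cat > h.py <<'E'
import numpy as np,cv2
from station import bot
def ray(cam,uv,z):
    k=bot.get_calibration(cam);R=cv2.Rodrigues(k['rvec'])[0];t=np.ravel(k['tvec'])
    d=R.T@np.linalg.inv(k['mtx'])@[uv[0],uv[1],1];c=-R.T@t
    return c+d*(z-c[2])/d[2]
E
python3 - <<'E'
from h import *
np.set_printoptions(precision=4,suppress=True)
f=lambda p,z:ray('top',(p[0]/720*230+190,p[1]/595*190+110),z)[:2]
B=[f(p,.012) for p in[(170,90),(461,218),(355,460),(60,328),(577,357),(535,453)]];print(np.array(B))
c=np.mean(B[:4],0);print('c',c)
t=np.mean(B[4:],0);print('tongue',t,t-c,np.linalg.norm(t-c))
print([np.linalg.norm(B[i]-B[(i+1)%4]) for i in range(4)])
for n,p in dict(a=(327,160),b=(395,262),c=(350,366),d=(236,384),e=(163,287),f=(212,180)).items():
    w=f(p,.080);print(n,w,np.linalg.norm(w-c),np.degrees(np.arctan2(*(w-c)[::-1])))
w=f((492,352),.09);print('thumb',w,w-c,np.linalg.norm(w-c))
for n,p,z in[('nad',(217,495),.01),('term',(530,268),.007),('sd',(370,108),.007),('sdtip',(243,58),.007),('hub',(281,280),.075)]:print(n,f(p,z))
a=t-c;print('angle of -y',np.degrees(np.arctan2(a[1],a[0])))
E
```

```text
[[ 0.6492  0.0547]
 [ 0.5619 -0.1426]
 [ 0.3994 -0.0712]
 [ 0.4877  0.1267]
 [ 0.468  -0.2203]
 [ 0.4039 -0.1916]]
c [ 0.5246 -0.0081]
tongue [ 0.4359 -0.2059] [-0.0886 -0.1978] 0.2167726303857858
[np.float64(0.21573598295740357), np.float64(0.17747099873128547), np.float64(0.21666766006163243), np.float64(0.17678184232787003)]
a [ 0.5913 -0.0547] 0.08142790043660195 -34.92603655122052
b [ 0.5265 -0.0978] 0.08969101685635024 -88.75840008326594
c [ 0.461  -0.0695] 0.08833785744651874 -135.9641610848287
d [0.4499 0.0018] 0.07535295737663952 172.40400724018778
e [0.5107 0.0481] 0.05791297559592408 103.79146176793819
f [0.5785 0.0179] 0.0599151617187355 25.74621734025958
thumb [ 0.4695 -0.1581] [-0.0551 -0.15  ] 0.15975702097394706
nad [0.3763 0.0209]
term [ 0.5284 -0.1895]
sd [ 0.6379 -0.081 ]
sdtip [0.6723 0.0058]
hub [ 0.5155 -0.0256]
angle of -y -114.13023144808042
```

Finned pad is at crop (273,195), two clicks counter-clockwise of the plug at (430,345). I need two clockwise clicks. Axis ≈ (0.517, -0.025), fixture yaw ≈ -24°.

Call:
{"name": "servo_tool", "arguments": {"motion": [1,-1,0,0,0,0,1,1,-1,0,0,0,0,1,1,-1,0,0,0,0,1,1,-1,0,0,0,0,1,1,-1,0,0,0,0,1], "grip_force": 20}}

```text
t: 1.62
eef_pos: [0.2495, -0.527, 0.3041]
tool_rot: [0.0, 0.991, 0.134, 0.0]
contact_force: [-0.3, -0.5, -0.6]
gripper_width: 0.0
grasp_force: 0.0
```

Call:
{"name": "servo_tool", "arguments": {"motion": [1,-1,0,0,0,0,1,1,-1,0,0,0,0,1,1,-1,0,0,0,0,1,1,-1,0,0,0,0,1,1,-1,0,0,0,0,1]}}

```text
t: 2.25
eef_pos: [0.3194, -0.404, 0.3041]
tool_rot: [0.0, 0.991, 0.134, 0.0]
contact_force: [0.5, 0.4, -0.1]
gripper_width: 0.002
grasp_force: 0.0
```

Call:
{"name": "servo_tool", "arguments": {"motion": [1,-1,0,0,0,0,1,1,-1,0,0,0,0,1,1,-1,0,0,0,0,1,1,-1,0,0,0,0,1,1,-1,0,0,0,0,1]}}

```text
t: 2.88
eef_pos: [0.3892, -0.2811, 0.3041]
tool_rot: [0.0, 0.991, 0.134, 0.0]
contact_force: [0.1, -0.1, 0.1]
gripper_width: -0.0
grasp_force: 0.0
```

Call:
{"name": "servo_tool", "arguments": {"motion": [1,-1,0,0,0,0,1,1,-1,0,0,0,0,1,1,-1,0,0,0,0,1,1,-1,0,0,0,0,1,1,-1,0,0,0,0,1]}}

```text
t: 3.5
eef_pos: [0.4591, -0.1582, 0.3041]
tool_rot: [0.0, 0.991, 0.134, 0.0]
contact_force: [0.2, -0.0, -0.5]
gripper_width: -0.0
grasp_force: 0.0
```

Call:
{"name": "servo_tool", "arguments": {"motion": [1,-1,0,0,0,0,1,1,-1,0.5,0,0,0,1,1,-1,0.5,0,0,0,1,1,-1,0.5,0,0,0,1,1,-1,0.5,0,0,0,1]}}

```text
t: 4.12
eef_pos: [0.5291, -0.0352, 0.2638]
tool_rot: [0.0, 0.991, 0.134, 0.0]
contact_force: [-0.1, -0.4, 0.2]
gripper_width: 0.003
grasp_force: 0.0
```

Call:
{"name": "servo_tool", "arguments": {"motion": [0,0,1,0,0,0.92,1,0,0,1,0,0,0.92,1,0,0,0,0,0,0.92,1,0,0,0,0,0,0.92,1,0,0,0,0,0,0.92,1]}}

```text
t: 4.75
eef_pos: [0.5286, -0.036, 0.224]
tool_rot: [-0.0, 0.977, -0.211, 0.0]
contact_force: [0.4, -0.1, -0.1]
gripper_width: 0.002
grasp_force: 0.0
```

Call:
{"name": "servo_tool", "arguments": {"motion": [-0.75,-1,0,0,0,0,1,0,-1,0,0,0,0,1,0,-1,0,0,0,0,1,0,-1,0,0,0,0,1,0,0,1,0,0,0,1]}}

```text
t: 5.38
eef_pos: [0.5499, 0.046, 0.205]
tool_rot: [-0.001, 0.978, -0.208, 0.002]
contact_force: [-0.4, 0.3, -0.4]
gripper_width: 0.002
grasp_force: 0.0
```

Run:
```python
from station import bot
import cv2
print(bot.get_obs()['eef_pos'])
a=bot.read_camera('scene')[...,::-1];b=bot.read_camera('top')[...,::-1]
s=cv2.resize(a[90:300,150:430],(400,300),interpolation=cv2.INTER_CUBIC)
t=cv2.resize(b[100:280,190:430],(400,300),interpolation=cv2.INTER_CUBIC)
cv2.imwrite('pics/c.png',cv2.hconcat([s,t]))
```

```text
[0.54986101 0.04603923 0.20503185]
```

View pics/c.png

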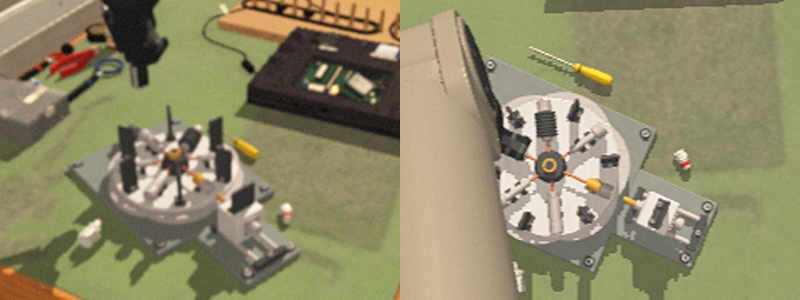

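Call:
{"name": "servo_tool", "arguments": {"motion": [0,0,1,0,0,0,1,0,0,1,0,0,0,1,0,0,1,0,0,0,1,0.5,0.2,0,0,0,0,1,0.45,0.25,0,0,0,0,1]}}

```text
t: 6.1
eef_pos: [0.5625, 0.0266, 0.1448]
tool_rot: [-0.0, 0.978, -0.209, 0.001]
contact_force: [-5.1, 6.1, -0.2]
gripper_width: 0.0
grasp_force: 5.3
```

Call:
{"name": "servo_tool", "arguments": {"motion": [0.45,0.2,0,0,0,0,1,0.45,0.2,0,0,0,0,1,0.4,0.3,0,0,0,0,1,0.4,0.3,0,0,0,0,1,0.4,0.4,0,0,0,0,1]}}

```text
t: 6.72
eef_pos: [0.5804, -0.0167, 0.1425]
tool_rot: [0.003, 0.978, -0.21, -0.009]
contact_force: [-34.2, 4.0, 23.8]
gripper_width: 0.001
grasp_force: 16.4
```

Run:
```python
from station import bot
import cv2
o=bot.get_obs();print(o['eef_pos'],o['contact_force'],o['torque'],bot.finger_overhang)
a=bot.read_camera('scene')[...,::-1];b=bot.read_camera('top')[...,::-1]
s=cv2.resize(a[130:280,200:370],(400,350),interpolation=cv2.INTER_CUBIC)
t=cv2.resize(b[130:270,220:380],(400,350),interpolation=cv2.INTER_CUBIC)
cv2.imwrite('pics/d.png',cv2.hconcat([s,t]))
```

```text
[ 0.58040472 -0.01666322  0.14247895] [-34.15968431   4.04989122  23.82083266] [ 0.56899027  7.08964229 -0.50521221] 0.0726
```

View pics/d.png

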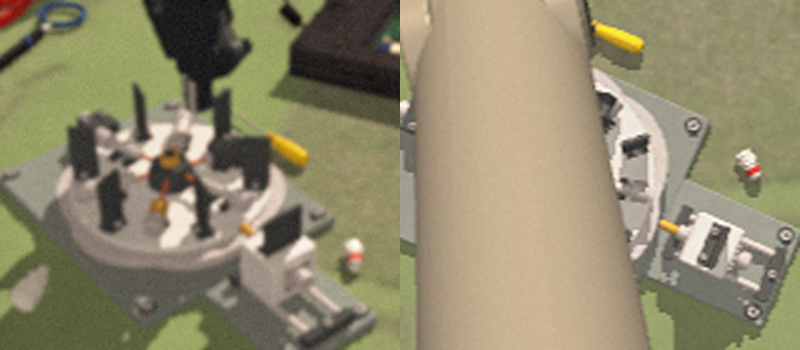

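Turret is near halfway with the finger loaded radially (34 N inward on the tool); I back off inwards a little.

Call:
{"name": "servo_tool", "arguments": {"motion": [-0.35,0.2,-0.1,0,0,0,1,0,0,0,0,0,0,1]}}

```text
t: 7.08
eef_pos: [0.5809, -0.0172, 0.1466]
tool_rot: [0.0, 0.978, -0.209, 0.001]
contact_force: [0.0, -0.5, -0.1]
gripper_width: -0.004
grasp_force: 0.0
```

Run:
```python
from h import *
o=bot.get_obs();p=o['eef_pos'];print(p,o['contact_force'])
a=bot.read_camera('wrist')[...,::-1];cv2.imwrite('pics/e.png',a)
```

```text
[ 0.58085727 -0.01721636  0.14657221] [ 0.04908701 -0.526669   -0.09120767]
```

View pics/e.png

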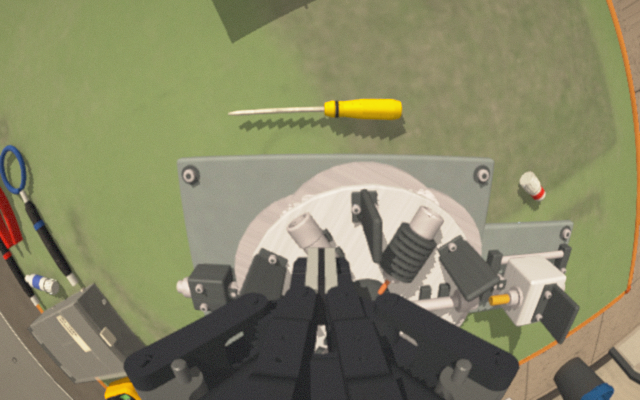

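Turret has already clicked once (finned pad at (412,245), one step from the plug at (500,300)); the finger at (320,265) is free between tabs. I refine the axis from the bolts seen in this picture.

```bash
cat >> h.py <<'E'
def wray(uv,z,k):
    R=cv2.Rodrigues(k['rvec'])[0];t=np.ravel(k['tvec']);m=k['mtx']
    a=np.array([(uv[0]-m[0,2])/m[0,0],(uv[1]-m[1,2])/m[1,1]]);r=np.linalg.norm(a)
    d=R.T@np.r_[a/r*np.sin(r),np.cos(r)];c=-R.T@t
    return c+d*(z-c[2])/d[2]
E
python3 - <<'E'
from h import *
np.set_printoptions(precision=4,suppress=True)
k=bot.get_calibration('wrist')
B=[wray(p,.012,k)[:2] for p in[(190,175),(483,175),(566,232)]];print(B)
e=B[0]-B[1];print(np.linalg.norm(e),np.degrees(np.arctan2(e[1],e[0])))
y=e/np.linalg.norm(e);x=np.array([y[1],-y[0]])
for n,p,z in[('tab0 top outer?',(366,191),.088),('tab0 top inner?',(378,262),.088),('tab60 top',(283,252),.088),('tab-60 in',(445,243),.088),('tab-60out',(497,295),.088)]:
    w=wray(p,z,k)[:2];print(n,w)
ax=np.mean(B[:2],0)-x*.0885-y*.0185;print('axis',ax)
d=bot.get_obs()['eef_pos'][:2]-ax;print('tcp in fixture',d@x,d@y)
E
```

```text
[array([0.6506, 0.056 ]), array([ 0.5628, -0.1411]), array([ 0.4716, -0.2191])]
0.21580570446545325 66.00142893216872
tab0 top outer? [ 0.6134 -0.0526]
tab0 top inner? [ 0.5776 -0.0451]
tab60 top [ 0.6014 -0.006 ]
tab-60 in [ 0.5724 -0.0794]
tab-60out [ 0.5227 -0.1024]
axis [ 0.5183 -0.0235]
tcp in fixture 0.054980812894576396 0.03163005893866449
```

Call:
{"name": "servo_tool", "arguments": {"motion": [0.55,0.05,0,0,0,0,1,0.4,0.35,0,0,0,0,1,0.15,0.4,0,0,0,0,1,0,0.4,0,0,0,0,1]}}

```text
t: 7.62
eef_pos: [0.5911, -0.0473, 0.1461]
tool_rot: [-0.001, 0.978, -0.209, 0.001]
contact_force: [1.9, 2.1, -1.3]
gripper_width: 0.0
grasp_force: 1.7
```

Call:
{"name": "servo_tool", "arguments": {"motion": [0,0.4,0,0,0,0,1,0,0.4,0,0,0,0,1]}}

```text
t: 7.88
eef_pos: [0.583, -0.0618, 0.1458]
tool_rot: [-0.0, 0.978, -0.209, -0.001]
contact_force: [0.5, 3.2, -0.4]
gripper_width: -0.002
grasp_force: 1.2
```

Call:
{"name": "servo_tool", "arguments": {"motion": [-0.1,0.4,0,0,0,0,1,-0.12,0.4,0,0,0,0,1]}}

```text
t: 8.12
eef_pos: [0.5726, -0.0754, 0.1459]
tool_rot: [0.0, 0.978, -0.209, -0.0]
contact_force: [0.6, 0.4, 0.8]
gripper_width: -0.002
grasp_force: 0.5
```

Call:
{"name": "servo_tool", "arguments": {"motion": [-0.12,0.35,0,0,0,0,1,0,0,0,0,0,0,1]}}

```text
t: 8.38
eef_pos: [0.5675, -0.0813, 0.1458]
tool_rot: [0.001, 0.978, -0.21, -0.0]
contact_force: [-0.4, -0.8, 0.2]
gripper_width: 0.0
grasp_force: 0.0
```

Run:
```python
from h import *
o=bot.get_obs();p=o['eef_pos'];print(p,o['contact_force'])
a=bot.read_camera('wrist')[...,::-1];cv2.imwrite('pics/f.png',a)
```

```text
[ 0.56746714 -0.08133586  0.14582072] [-0.3651001  -0.84209614  0.15122675]
```

View pics/f.png

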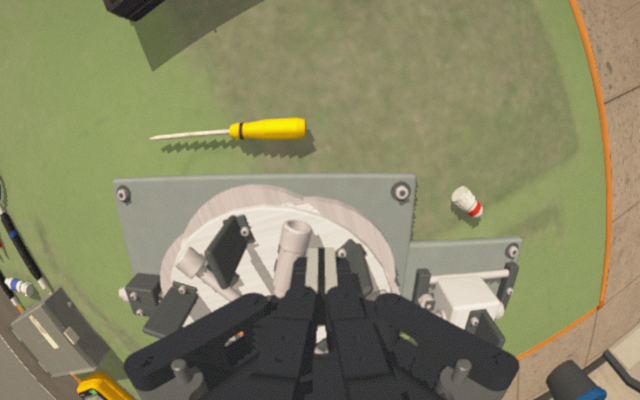

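Call:
{"name": "servo_tool", "arguments": {"motion": [0,0,-1,0,0,0,1,0,0,-1,0,0,0,1,0,0.4,-1,0,0,0,1,-0.5,1,-0.5,0,0,0,1,-0.5,1,0,0,0,0,1]}}

```text
t: 9.05
eef_pos: [0.5289, -0.1172, 0.2163]
tool_rot: [0.0, 0.978, -0.21, 0.0]
contact_force: [0.0, -1.4, -0.0]
gripper_width: 0.003
grasp_force: 0.0
```

Call:
{"name": "servo_tool", "arguments": {"motion": [-0.5,1,0,0,0,0,1,-0.5,1,0,0,0,0,1,-0.5,1,0,0,0,0,1,-0.5,1,0,0,0,0,1,-0.4,1,0,0,0,0,1]}}

```text
t: 9.68
eef_pos: [0.4439, -0.1882, 0.2155]
tool_rot: [0.0, 0.978, -0.209, -0.0]
contact_force: [-0.1, -0.9, 0.5]
gripper_width: -0.001
grasp_force: 0.0
```

Call:
{"name": "servo_tool", "arguments": {"motion": [0,1,0,0,0,0,1,0,0,0,0,0,0,1]}}

```text
t: 9.93
eef_pos: [0.4358, -0.2071, 0.2155]
tool_rot: [0.0, 0.978, -0.211, -0.0]
contact_force: [-0.0, 0.2, -0.6]
gripper_width: -0.001
grasp_force: 0.0
```

Run:
```python
from h import *
o=bot.get_obs();p=o['eef_pos'];print(p,o['contact_force'])
a=bot.read_camera('wrist')[...,::-1];b=bot.read_camera('top')[...,::-1]
s=cv2.resize(a,(480,300),interpolation=cv2.INTER_AREA)
t=cv2.resize(b[130:270,230:380],(320,300),interpolation=cv2.INTER_CUBIC)
cv2.imwrite('pics/g.png',cv2.hconcat([s,t]))
for c in('wrist','top'):
  for n in('thumb_plate','finned_seat','plug_tip'):print(c,n,[(np.round(b['uv']).tolist(),round(b['p'],2)) for b in bot.boxes_of(c,n)[:2]])
```

```text
[ 0.43584623 -0.20709927  0.21554959] [-0.04673451  0.17736999 -0.58320126]
wrist thumb_plate [([242.0, 212.0], 0.74)]
wrist finned_seat [([128.0, 201.0], 0.93), ([257.0, 106.0], 0.43)]
wrist plug_tip [([248.0, 200.0], 0.65)]
top thumb_plate [([343.0, 228.0], 0.6)]
top finned_seat [([289.0, 201.0], 0.92)]
top plug_tip [([337.0, 224.0], 0.85)]
```

View pics/g.png

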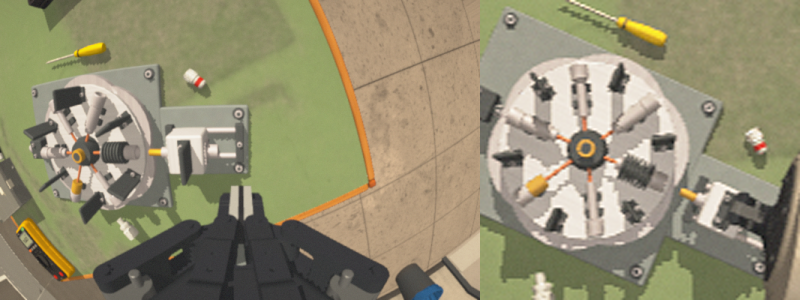

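The finned pad faces the plug (right panel (640,170) vs plug (685,193)), slide still drawn back.

Run:
```python
from h import *
np.set_printoptions(precision=4,suppress=True)
k=bot.get_calibration('wrist');A=np.array([.5183,-.0235]);a=np.radians(66);y=np.array([np.cos(a),np.sin(a)]);x=np.array([y[1],-y[0]])
F=lambda w:np.array([(w[:2]-A)@x,(w[:2]-A)@y])
print('thumb w',F(wray((242,212),.08,k)),F(wray((243,188),.062,k)),F(wray((250,246),.0955,k)),'top',F(ray('top',(343,228),.08)))
print('tcp',F(bot.get_obs()['eef_pos']))
print('slide bolts',F(wray((322,152),.012,k)),F(wray((319,229),.012,k)))
```

```text
thumb w [ 0.0045 -0.141 ] [ 0.0173 -0.1385] [-0.0151 -0.1486] top [-0.0027 -0.1402]
tcp [ 0.0002 -0.1986]
slide bolts [ 0.0358 -0.1994] [-0.039  -0.1965]
```

Call:
{"name": "servo_tool", "arguments": {"motion": [0,0,1,0,0,0,1,0,0,1,0,0,0,1,0,0,1,0,0,0,1,0,-0.5,0.35,0,0,0,1,0,-0.9,0,0,0,0,1]}}

```text
t: 10.95
eef_pos: [0.449, -0.1794, 0.1486]
tool_rot: [-0.0, 0.978, -0.209, -0.0]
contact_force: [-0.3, 0.3, -0.2]
gripper_width: 0.001
grasp_force: 0.0
```

Call:
{"name": "servo_tool", "arguments": {"motion": [0,-0.5,0,0,0,0,1,0,-0.4,0,0,0,0,1,0,-0.4,0,0,0,0,1]}}

```text
t: 11.32
eef_pos: [0.4596, -0.1563, 0.1492]
tool_rot: [0.0, 0.978, -0.209, 0.0]
contact_force: [-1.2, -2.0, 0.5]
gripper_width: -0.002
grasp_force: 1.0
```

Call:
{"name": "servo_tool", "arguments": {"motion": [0,-0.35,0,0,0,0,1,0,-0.25,0,0,0,0,1,0,-0.15,0,0,0,0,1]}}

```text
t: 11.7
eef_pos: [0.4613, -0.1526, 0.1492]
tool_rot: [0.006, 0.977, -0.214, -0.002]
contact_force: [-15.0, -35.4, 12.4]
gripper_width: 0.001
grasp_force: 19.8
```

Call:
{"name": "servo_tool", "arguments": {"motion": [0,0.7,0,0,0,0,1,0,1,0,0,0,0,1,0,0.5,0,0,0,0,1,0,0.5,-0.7,0,0,0,1,0,0,-1,0,0,0,1]}}

```text
t: 12.32
eef_pos: [0.4432, -0.1921, 0.1837]
tool_rot: [-0.0, 0.978, -0.209, -0.0]
contact_force: [-0.2, -0.0, 0.7]
gripper_width: -0.002
grasp_force: 0.0
```

Run:
```python
from h import *
np.set_printoptions(precision=4,suppress=True)
o=bot.get_obs();print(o['eef_pos'],o['contact_force'])
a=bot.read_camera('wrist')[...,::-1];b=bot.read_camera('scene')[...,::-1]
k=bot.get_calibration('wrist');A=np.array([.5183,-.0235]);an=np.radians(66);y=np.array([np.cos(an),np.sin(an)]);x=np.array([y[1],-y[0]])
F=lambda w:np.array([(w[:2]-A)@x,(w[:2]-A)@y])
for q in bot.boxes_of('wrist','thumb_plate')[:2]:print(q,F(wray(q['uv'],.08,k)))
s=cv2.resize(a[60:310,0:360],(432,300),interpolation=cv2.INTER_CUBIC)
t=cv2.resize(b[170:280,240:370],(355,300),interpolation=cv2.INTER_CUBIC)
cv2.imwrite('pics/i.png',cv2.hconcat([s,t]))
```

```text
[ 0.4432 -0.1921  0.1837] [-0.2112 -0.0313  0.7164]
{'uv': [229.2, 231.7], 'p': 0.72} [ 0.0046 -0.1248]
```

View pics/i.png

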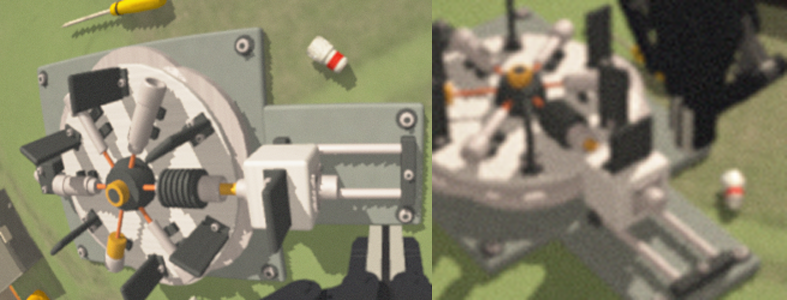

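Run:
```python
from h import *
np.set_printoptions(precision=4,suppress=True)
A=np.array([.5183,-.0235]);an=np.radians(66);y=np.array([np.cos(an),np.sin(an)]);x=np.array([y[1],-y[0]])
F=lambda w:np.array([(w[:2]-A)@x,(w[:2]-A)@y])
k=bot.get_calibration('wrist');a=bot.read_camera('wrist');K=bot.get_calibration('top')
t0=cv2.imread('pics/top0.png')[...,::-1]
def brass(im,f,z,w):
    m=(im[...,0].astype(int)-im[...,2]>90)&(im[...,1].astype(int)-im[...,2]>40)
    n,l,s,c=cv2.connectedComponentsWithStats(m.astype(np.uint8))
    for i in range(1,n):
        if 8<s[i,4]<400:
            P=np.array([F(f((u,v),z)) for v,u in np.argwhere(l==i)])
            if abs(P[:,0].mean())<.02 and -.14<P[:,1].mean()<-.05:print(w,s[i].tolist(),P.min(0),P.max(0))
brass(t0,lambda p,z:ray('top',p,z),.051,'top0')
brass(a,lambda p,z:wray(p,z,k),.051,'now')
# reproject predicted points for home state on wrist crop
c=a[130:270,130:300][...,::-1];sc=4.2
c=cv2.resize(c,None,fx=sc,fy=sc,interpolation=cv2.INTER_CUBIC)
R=cv2.Rodrigues(k['rvec'])[0];m=k['mtx']
for yy,col in((-.076,(0,0,255)),(-.082,(0,255,0)),(-.104,(255,0,0))):
    w=np.r_[A+yy*y,.049];q=R@w+np.ravel(k['tvec']);th=np.arctan2(np.hypot(q[0],q[1]),q[2]);r=np.hypot(q[0],q[1])
    uv=np.array([m[0,0]*th*q[0]/r+m[0,2],m[1,1]*th*q[1]/r+m[1,2]]);cv2.circle(c,tuple(int(v) for v in (uv-[130,130])*sc),3,col,-1)
cv2.imwrite('pics/j.png',c)
```

```text
top0 [288, 203, 23, 13, 73] [-0.0071 -0.0665] [ 0.0067 -0.0191]
top0 [324, 218, 8, 6, 25] [-0.004  -0.1136] [ 0.0028 -0.0982]
now [185, 214, 13, 10, 107] [-0.0023 -0.0913] [ 0.005  -0.0801]
```

View pics/j.png

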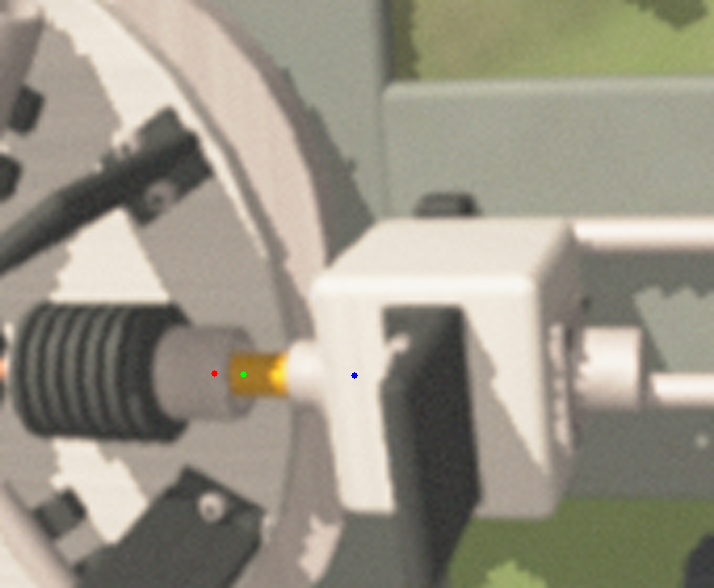

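The plug is in the socket. The brass shows about 10 of its roughly 15 mm, so the tip is about 76 mm from the axis, at its seat. The slide met a hard stop and the arm is clear.

```bash
python3 -c "
from station import bot
print(bot.hand_in())"
```

```text
the job is handed in; nothing more can be done
None
```

The job is handed in, with no verdict returned: the turret was stepped two clicks clockwise to the finned pad and the slide pushed to a hard stop, with the plug tip measured at about its 76 mm seat. During the first click the finger briefly wedged at about 40 N, most likely on a tab's inner edge, but I can't rule out a touch on a pad.

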